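Refit the filter of a dust extractor and set its fan

TASK

Put the filter panel with the blue bow handle back into the dust extractor: it is longer than the opening, so pass it in tilted, one end under a lip first, and settle it flat on the two ledges inside, below both lips. Then turn the black fan dial to its fourth position, four clicks clockwise past the red off mark, and let go. Leave the glue stick, the red tin and the baren (round wooden rubbing pad) where they are.

Things in the scene. Friction and masses are not known exactly. Their poses are not given: they have to be found in the camera images.
- filter_grip (a point): centre of the blue crossbar of the filter's handle, 85 mm above the panel's underside, over the panel's centre; x along the panel's length, z up out of the panel. The crossbar lies along y: 64 mm long, 12 mm thick in x, 20 mm high; two posts, 44 mm apart inside, carry its ends, so the space under it is open. Starts flat on the table, handle up, left of the extractor.
- filter: the loose, rigid white filter panel, 172 mm long (x), 130 mm wide (y), 8 mm thick, about 0.25 kg, both ends alike; origin at the centre of its underside
- seat (a point): centre of the seat in the extractor's well, at the height of the ledges, 18 mm above the table; x along the well's length (at zero yaw away from the robot), y its width, z up. The well is 180 mm long (x -90 to +90 mm) and 138 mm wide inside. The ledges are 20 mm wide shelves along both end walls, under the lips; between them the floor lies 12 mm lower.
- opening (a point): centre of the opening in the top of the extractor, level with the tops of its two white lips, 82 mm above the ledges. A lip overhangs the well by 18 mm at each end and is 4 mm thick, leaving an opening 144 mm long (x -72 to +72 mm) over the full 138 mm width. With one end of the panel against the end wall under a lip, it must lean 23 degrees or more to pass the other lip.
- extractor: the dust extractor, a fixed grey box 100 mm high with 6 mm walls, open on top; origin on the table under the middle of the well. It reaches from x = -96 to +96 mm and y = -156 to +75 mm; the part beyond y = -75 mm is a solid housing, flush with the top, that carries the dial.
- dial_grip (a point): point on the fan dial's upright axis at the height to grip, 24 mm above the housing's top; x points along the grip bar to its pointer (white line). The bar is 44 mm long, 12 mm thick, 28 mm high, its top 8.5 mm above this point; under it is a round skirt of 26 mm radius whose top is 4.5 mm above the housing.
- fan_dial (a joint): turn of the fan dial in rad, growing clockwise seen from above; 0 = pointer at the red off mark. Clicks every 0.4 rad (0, 0.4 ... 2.0: off and positions 1 to 5, each with a dot on the housing); let go, it falls into the nearest. A click takes under 0.15 N m. Starts at position 1, 2 or 3; position 4 is 1.6 rad.
- glue_stick: glue stick standing on its base, 26 mm across, 87 mm high, loose, a bystander; origin at the centre of its underside
- pin_tin: round red tin, 64 mm across, 27 mm high, loose, a bystander; origin at the centre of its underside
- baren: round brown wooden baren (rubbing pad) with a bar on top, 95 mm across, 27 mm high, loose, a bystander; origin at the centre of its underside

How it is judged:
By the outcome, as a careful person would: the job done as asked, in the order asked, and still so for the second after the job is handed in, with the robot touching nothing.
It also fails if it takes over 51 s, if anything falls off the work surface, if the arm or the gripper's body presses on something with over 40 N, if the wrist force passes 120 N, or if a joint passes its speed limit or range.

ROBOT

A 6-joint arm with a two-finger parallel gripper is mounted at the origin on a cart in front of the work surface, level with it; the furniture and walls round the work are solid. World frame = base frame: x ahead of the robot, y to its left, z up, the work surface at z = 0. Lengths are in m, angles in rad, forces in N, time in s.
With the tool pointing down it reaches from about 0.4 to 0.825 m from the base axis. Payload 7 kg.
Tool frame: the origin (TCP) lies midway between the tips of the shut fingers; the grasp point (between the pads) lies env.grip_depth behind it (env.grip_depth is the distance from the TCP to the grasp point, in m); z points along the fingers, x is the direction in which the jaws open and shut, and the axes are right-handed (so a half turn about z gives the same grasp; the last joint's range is limited). The gripper opens to 85 mm and grips with 20 to 120 N. Pads are 22 mm wide; open, the fingers measure 114 mm over their backs; the gripper's body (76 mm by 85 mm) begins 54 mm behind the grasp point. The pads swing forward as they close: fully open they stand 13 mm farther back than shut.
Start: joints at [-1.036, 0.359, 0.012, 0, -1.224, -0.288], TCP at [0.165, -0.655, 0.231] pointing down, gripper open.
Joint ranges: [-3.07, 3.07], [-1.43, 2.12], [-1.02, 1.25], [-3.03, 1.67], [-3.05, -0], [-3.03, 3.03]. Speed limits (rad/s): [2.39, 2.39, 3.01, 3.14, 3.14, 3.14].

INTERFACE

Orientations are given as a unit quaternion [w, x, y, z].
In Python, from cell import readout, read_camera, get_calibration, env gives the robot as it stands.
- The arm moves only by the tool servo_tool, never from a script. Its argument "moves" is a list of rows, each a list of 3 entries, a list of its own where there are three numbers: the opening in per cent of the stroke, from 0 (shut) to 100 (fully open), then the shift along the tool's x, y, z in cm, then the turn about the tool's z in rad. A call has 1 to 8 rows; each row shifts and turns the commanded pose from where the row before left it, along the tool's axes as they then stand; what a row does not reach is not made up. A row lasts 1/12 s, in which the tool goes at most 41.7 mm and 7.16 degrees, less where a joint would pass 70% of its speed; a pose out of reach is approached as far as the arm can. A call with a gripper value outside its range is refused whole. The fingers move at their own pace and stop on an object; "newtons" is the grip in N (left out, the last holds). Time passes only in rows, so rows that do not move let the fingers close. It gives the time, the measured TCP pose, the force and the opening at its end, in the units of the state.
- readout.read_state(): the state, without advancing time (a new reading comes with each control period).
- read_camera(name): name is "scene" or "side" or "wrist"; returns (picture, depth): 480x640x3 uint8, red, green, blue; 480x640 float32, m along the optical axis (not along the pixel's ray), 0 where there is no reading.
- get_calibration(name): a dict with "camera_matrix" (3x3 intrinsics, pixels), "rvec" (rotation vector, rad) and "tvec" (3), from world to camera coordinates, as OpenCV has them. Camera axes: x right, y down, z forward; pixel columns grow to the right and rows downward; lengths in m; the calibration is good to about 2 mm. A picture is of the moment at which its call begins: read the wrist's pose just before it. get_calibration takes no time and is no camera call; for the wrist camera it gives the pose at the moment of the call.
- env.job_done(): hands the job in, once; it reports no verdict.
The state is a dict: "time_s": time; "joint_positions": joint angles; "qd": joint speeds; "joint_torque": joint torques, N m; "tool_pos": TCP position; "ee_rot": TCP orientation; "ft_force": force on the tool from outside, world axes, zero at the start; "torque": the same for the moment, N m; "grip_width": opening from 0.0 (shut) to 1.0 (fully open).
Only numpy, scipy, OpenCV 4.12 (cv2) and the standard library are available. Lean on these libraries where they do the work, as an engineer would, in place of code of your own. Each camera call takes 0.05 s, during which the arm holds its last target.

## Working session

There is one attempt and no reset: what is moved stays moved. The work goes in short steps, Python scripts to look and compute and a tool call to move; the robot and the scene stay as the last step left them, time stands still between calls to the robot, and variables do not carry over. Pictures are saved under pics/ and viewed, and the job is handed in when it is done.

Besides the shell and the picture viewer there is one more tool, called after "Request:" as name(argument=value, ...), one argument or row to a line, values as JSON. servo_tool: Moves the arm, as the interface text tells. Its arguments: {"type":"object","properties":{"moves":{"type":"array","items":{"type":"array"}},"newtons":{"type":"number"}},"required":["moves"]}

```bash
ls; mkdir -p pics
python3 - <<'E'
from cell import readout, read_camera, get_calibration, env
import cv2,numpy as np
print(readout.read_state(), env.grip_depth)
for n in ("scene","side","wrist"):
    c=get_calibration(n); p,d=read_camera(n)
    cv2.imwrite(f"pics/{n}0.png",p[:,:,::-1]); np.savez(f"pics/{n}0.npz",p=p,d=d,K=c["camera_matrix"],r=c["rvec"],t=c["tvec"])
    R=cv2.Rodrigues(np.array(c["rvec"],float))[0]; print(n,-R.T@np.array(c["tvec"]).ravel(),R[2])
E
```

```text
pics
{'time_s': 0.0, 'joint_positions': array([-1.03590710e+00,  3.59367580e-01,  1.10782101e-02, -3.60375497e-04,
       -1.22411140e+00, -2.88087167e-01]), 'qd': array([-4.60620224e-04,  1.03917324e-03,  7.88916109e-05,  1.37824211e-04,
       -8.98581311e-04, -2.08960215e-03]), 'joint_torque': array([ 5.64505681e-04, -5.83317375e+01,  2.93399942e+01,  6.93616837e+00,
       -6.37334335e-03,  6.14970304e-05]), 'tool_pos': array([ 0.16475823, -0.65408904,  0.23038275]), 'ee_rot': array([-6.84909453e-04,  6.14741540e-01,  7.88728195e-01,  4.50729409e-04]), 'ft_force': array([-0.39763852, -0.67391439,  0.27551844]), 'torque': array([-0.01292248,  0.00559309, -0.02500088]), 'grip_width': 0.9991789120642632} 0.0187
scene [-0.04524181  0.69438752  0.91170106] [ 0.54499301 -0.47971153 -0.68764778]
side [-0.02958058 -1.05874201  0.65074694] [ 0.44217366  0.80827751 -0.38880575]
wrist [ 0.08457173 -0.67455654  0.37312837] [ 0.31025397  0.07838113 -0.94741695]
```

View pics/scene0.png

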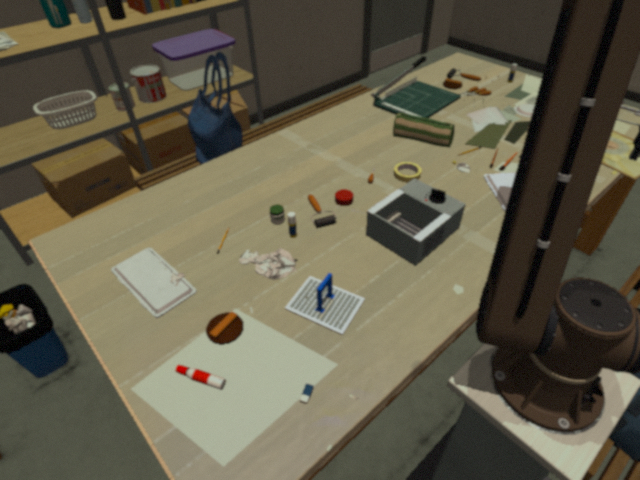

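View pics/side0.png

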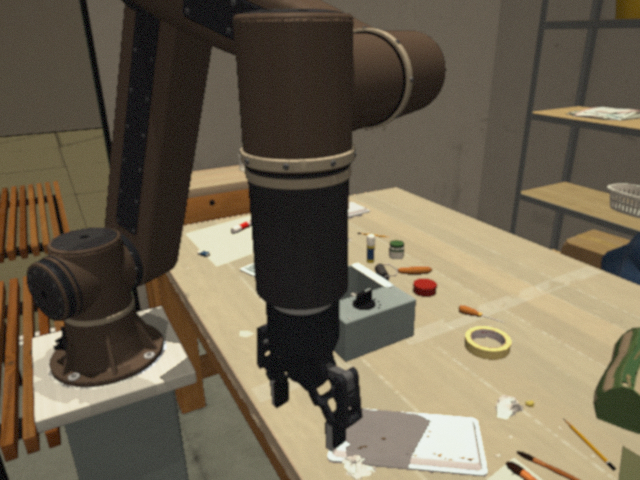

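View pics/wrist0.png

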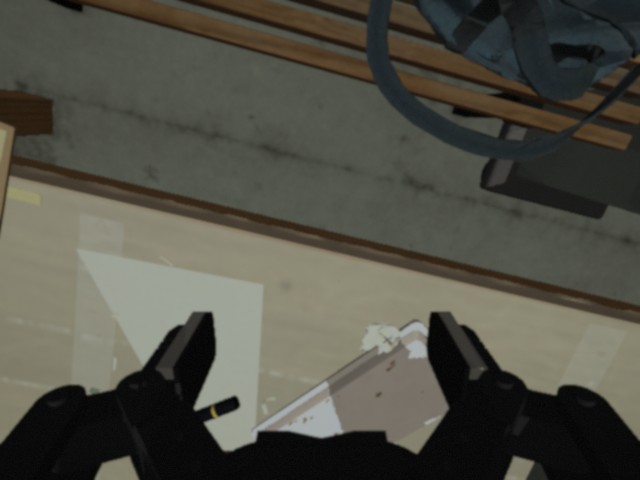

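The scene view shows the filter at (325,303), the extractor at (415,220), the dial at (437,195), the tin at (344,197), the glue stick at (292,222) and the baren at (225,327). Next I'll measure them from depth.

```bash
cat > h.py <<'E'
import numpy as np,cv2
def load(f):
    z=np.load(f); K=z["K"].astype(float); R=cv2.Rodrigues(z["r"].astype(float))[0]; t=z["t"].astype(float).ravel()
    d=z["d"]; v,u=np.mgrid[:480,:640]
    X=np.stack([(u-K[0,2])/K[0,0]*d,(v-K[1,2])/K[1,1]*d,d],-1)
    return z["p"],d,(X-t)@R,K,R,t
def top(f,out,x0,x1,y0,y1,s=800,zlo=-.05,zhi=.3):
    pass
def crop(f,out,x0,x1,y0,y1,sc):
    im=cv2.imread(f)[y0:y1,x0:x1]; cv2.imwrite(out,cv2.resize(im,None,fx=sc,fy=sc,interpolation=cv2.INTER_CUBIC))
E
python3 - <<'E'
from h import *
crop("pics/scene0.png","pics/s0ext.png",350,480,170,270,6)
crop("pics/scene0.png","pics/s0fil.png",275,375,265,340,8)
p,d,P,K,R,t=load("pics/scene0.npz")
print(K)
for n,(u,v) in dict(filter=(345,305),handle=(325,285),wall=(420,240),tin=(344,197),glue=(292,214),baren=(225,325),table=(300,250),dial=(437,194)).items(): print(n,P[v,u].round(4),d[v,u])
E
```

```text
[[433.75955639   0.         325.1372997 ]
 [  0.         433.75955639 242.56375919]
 [  0.           0.           1.        ]]
filter [0.4585 0.1862 0.0081] 1.1396685
handle [0.4918 0.2252 0.0905] 1.0824516
wall [ 0.429  -0.0678  0.0994] 1.1826731
tin [ 0.7759 -0.1165  0.0276] 1.4444602
glue [0.7637 0.1107 0.0908] 1.2853755
baren [0.605  0.4586 0.0279] 1.0752603
table [0.7039 0.1362 0.0013] 1.3020651
dial [ 0.5085 -0.2418  0.1216] 1.2942123
```

Run:
```python
from h import *
crop("pics/side0.png","pics/d0ext.png",330,430,250,360,5)
```

```text
(no output)
```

View pics/s0ext.png

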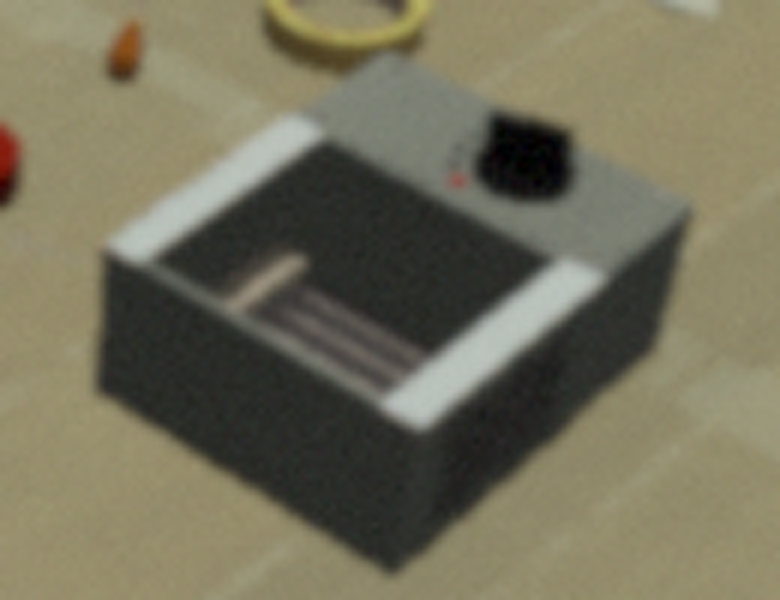

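View pics/s0fil.png

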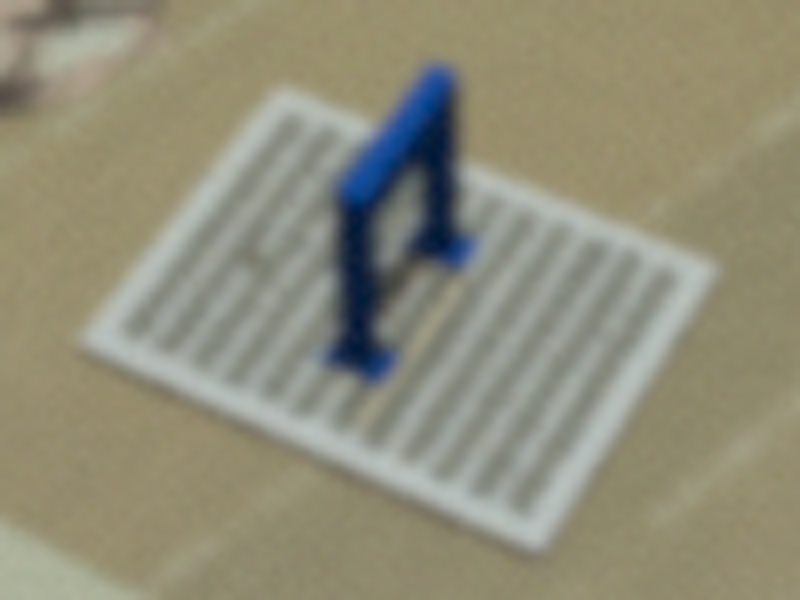

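View pics/d0ext.png

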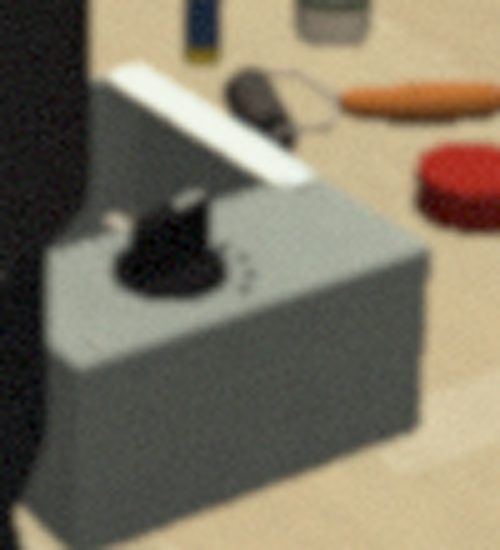

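```bash
cat >> h.py <<'E'
def bp(uv,z,K,R,t):
    uv=np.atleast_2d(np.array(uv,float)); r=np.c_[(uv[:,0]-K[0,2])/K[0,0],(uv[:,1]-K[1,2])/K[1,1],np.ones(len(uv))]@R
    C=-R.T@t; return C+r*((z-C[2])/r[:,2])[:,None]
def fit(M,W):
    # 2D rigid M->W
    M=np.array(M,float);W=np.array(W)[:,:2];a=M-M.mean(0);b=W-W.mean(0)
    th=np.arctan2((a[:,0]*b[:,1]-a[:,1]*b[:,0]).sum(),(a*b).sum()); c,s=np.cos(th),np.sin(th);Q=np.array([[c,-s],[s,c]])
    o=W.mean(0)-Q@M.mean(0); return o,th,np.linalg.norm((Q@M.T).T+o-W,axis=1)
E
python3 - <<'E'
from h import *
p,d,P,K,R,t=load("pics/scene0.npz")
cv=lambda q,o,s:[((x+.5)/s-.5+o[0],(y+.5)/s-.5+o[1]) for x,y in q]
e=cv([(104,246),(415,432),(692,208),(392,52)],(350,170),6)
W=bp(e,.1,K,R,t)
print(W.round(4)); print(fit([(.096,.075),(-.096,.075),(-.096,-.156),(.096,-.156)],W))
l=cv([(455,180)],(350,170),6); print("red",bp(l,.1,K,R,t)); print("dots",bp(cv([(455,158),(475,135)],(350,170),6),.1,K,R,t))
f=cv([(284,85),(80,343),(540,552),(718,265)],(275,265),8)
W=bp(f,.007,K,R,t);print(W.round(4)); print(fit([(.086,-.065),(.086,.065),(-.086,.065),(-.086,-.065)],W))
# handle by depth
m=(p[...,2].astype(int)>p[...,0]+50)&(P[...,2]>.03)&(P[...,2]<.12)&(abs(P[...,0]-.5)<.1)&(abs(P[...,1]-.22)<.1)
mm=m&(P[...,2]>.07);print(mm.sum(),P[mm].mean(0),P[mm][:,2].max())
h=cv([(440,65),(345,195)],(275,265),8); print(bp(h,.095,K,R,t))
p,d,P,K,R,t=load("pics/side0.npz")
q=cv([(428,250),(80,368),(315,183),],(330,250),5); print("side corners", bp(q,.1,K,R,t))
print("side white line",bp(cv([(188,198)],(330,250),5),.132,K,R,t),"skirt",bp(cv([(170,272)],(330,250),5),.1045,K,R,t),"dots",bp(cv([(245,258),(252,272),(243,290),(110,218)],(330,250),5),.1,K,R,t))
E
```

```text
[[ 0.6153 -0.0536  0.1   ]
 [ 0.427  -0.0598  0.1   ]
 [ 0.4361 -0.2868  0.1   ]
 [ 0.6231 -0.2836  0.1   ]]
(array([ 0.52408691, -0.13046252]), np.float64(0.03232403009501385), array([0.00260872, 0.00179672, 0.00396867, 0.00195426]))
red [[ 0.53056168 -0.21974077  0.1       ]]
dots [[ 0.54193548 -0.23415283  0.1       ]
 [ 0.54704751 -0.25695269  0.1       ]]
[[0.602  0.1838 0.007 ]
 [0.5613 0.3073 0.007 ]
 [0.3999 0.2532 0.007 ]
 [0.4417 0.1307 0.007 ]]
(array([0.50122329, 0.21876399]), np.float64(0.3223330960450207), array([0.00149545, 0.0009788 , 0.00080383, 0.0017271 ]))
102 [0.49651419 0.22397632 0.09454527] 0.09973105754330917
[[0.51156723 0.19147738 0.095     ]
 [0.49166287 0.24953685 0.095     ]]
side corners [[ 0.61982261 -0.29096055  0.1       ]
 [ 0.43486841 -0.2977617   0.1       ]
 [ 0.61458649 -0.21358847  0.1       ]]
side white line [[ 0.52106414 -0.24624595  0.132     ]] skirt [[ 0.50564524 -0.25646014  0.1045    ]] dots [[ 0.54553899 -0.25606784  0.1       ]
 [ 0.54106517 -0.26790061  0.1       ]
 [ 0.52873237 -0.2788544   0.1       ]
 [ 0.51356029 -0.19442845  0.1       ]]
```

Request:
servo_tool(
  moves=[
    [100, [2.5, 2.8, -0.65], 0],
    [100, [2.5, 2.8, -0.65], 0],
    [100, [2.5, 2.8, -0.65], 0],
    [100, [2.5, 2.8, -0.65], 0],
    [100, [2.5, 2.8, -0.65], 0],
    [100, [2.5, 2.8, -0.65], 0],
    [100, [2.5, 2.8, -0.65], 0],
    [100, [2.5, 2.8, -0.65], 0],
  ],
  newtons=20,
)

```text
time_s: 0.82
tool_pos: [0.3337, -0.4042, 0.2836]
ee_rot: [-0.0, 0.615, 0.789, 0.0]
ft_force: [1.2, -0.2, 0.3]
grip_width: 1.0
```

Request:
servo_tool(
  moves=[
    [100, [2.5, 2.8, -0.65], 0],
    [100, [2.5, 2.8, -0.65], 0],
    [100, [2.5, 2.8, -0.65], 0],
    [100, [2.5, 2.8, -0.65], 0],
    [100, [2.5, 2.8, -0.65], 0],
    [100, [2.5, 2.8, -0.65], 0],
    [100, [2.5, 2.8, -0.65], 0],
    [100, [2.5, 2.8, -0.65], 0],
  ],
)

```text
time_s: 1.48
tool_pos: [0.5021, -0.1554, 0.3358]
ee_rot: [0.0, 0.615, 0.789, 0.0]
ft_force: [0.9, 0.1, 0.3]
grip_width: 0.997
```

Request:
servo_tool(
  moves=[
    [100, [0, 0, 0], 0],
    [100, [0, 0, 0], 0],
  ],
)

```text
time_s: 1.65
tool_pos: [0.5024, -0.1555, 0.3351]
ee_rot: [-0.0, 0.613, 0.79, -0.0]
ft_force: [-0.7, -0.0, -0.7]
grip_width: 1.0
```

```bash
cat > snap.py <<'E'
import sys
from cell import readout, read_camera, get_calibration, env
import cv2,numpy as np
np.set_printoptions(precision=4,suppress=True)
def snap(n,tag):
    c=get_calibration(n); p,d=read_camera(n)
    cv2.imwrite(f"pics/{n}{tag}.png",p[:,:,::-1]); np.savez(f"pics/{n}{tag}.npz",p=p,d=d,K=c["camera_matrix"],r=c["rvec"],t=c["tvec"])
def state():
    s=readout.read_state(); print(s["time_s"],s["tool_pos"],s["ee_rot"],s["ft_force"],s["grip_width"],s["joint_positions"])
if __name__=="__main__":
    state()
    for n in sys.argv[2:]: snap(n,sys.argv[1])
E
python3 snap.py 1 wrist scene side
```

```text
1.65 [ 0.5024 -0.1555  0.3351] [-0.0002  0.6134  0.7898 -0.0001] [-0.7297 -0.0227 -0.7079] 1.0000681566541272 [ 0.073   0.0588 -0.1387 -0.0002 -1.3737 -1.3937]
```

View pics/wrist1.png

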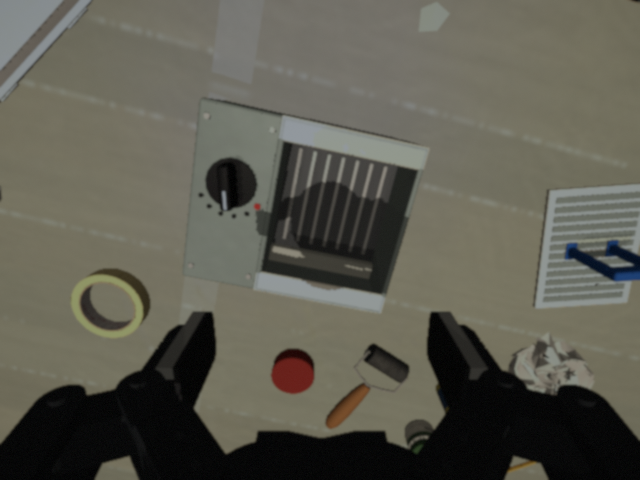

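View pics/side1.png

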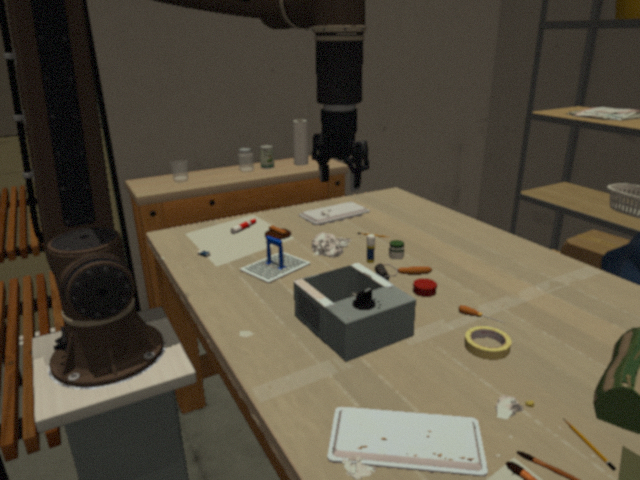

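The wrist view shows the extractor's corners at about (202,98), (428,149), (383,311) and (186,275). The dial is at (231,184) with its pointer at (225,207), and the red mark is at (257,206). I'll zoom in for precise corners.

Run:
```python
from h import *
crop("pics/wrist1.png","pics/w1e.png",180,440,85,325,3)
crop("pics/wrist1.png","pics/w1d.png",190,280,145,225,8)
crop("pics/side1.png","pics/d1e.png",285,420,255,365,5)
```

```text
(no output)
```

View pics/w1e.png

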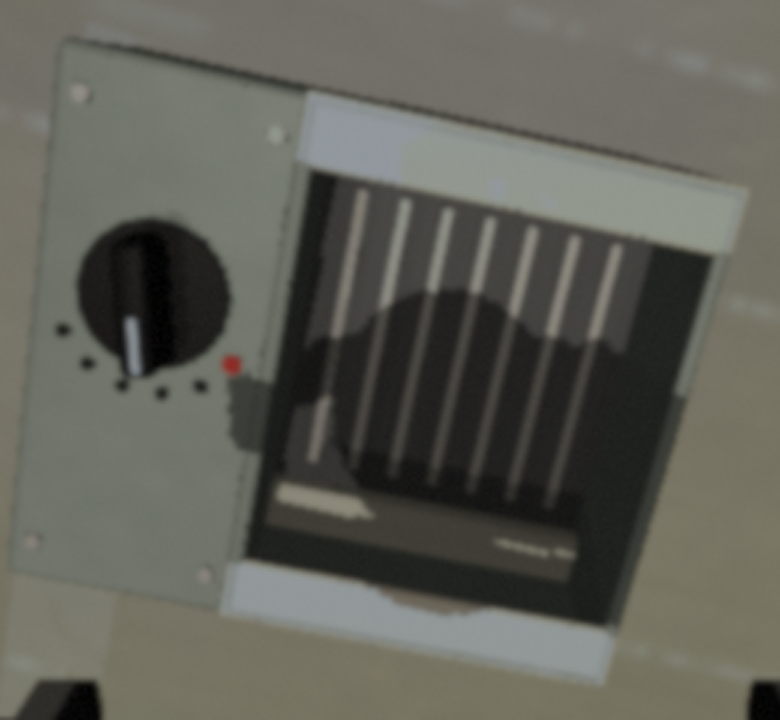

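View pics/w1d.png

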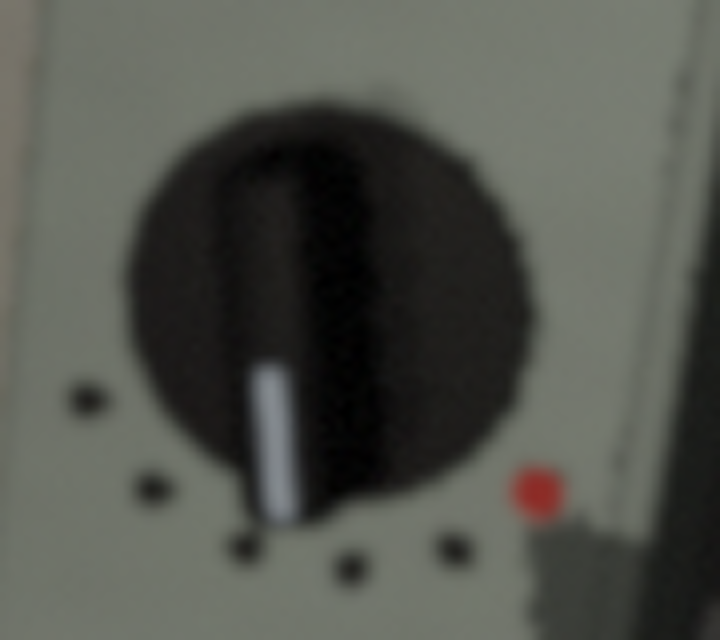

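View pics/d1e.png

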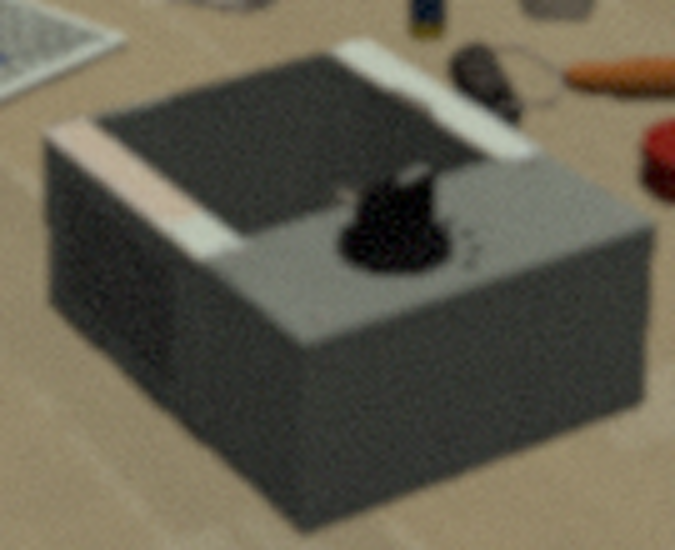

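Run:
```python
from h import *
np.set_printoptions(precision=4,suppress=True)
cv=lambda q,o,s:[((x+.5)/s-.5+o[0],(y+.5)/s-.5+o[1]) for x,y in q]
p,d,P,K,R,t=load("pics/wrist1.npz")
M=[(-.096,-.156),(-.096,.075),(.096,.075),(.096,-.156)]
W=bp(cv([(64,39),(748,188),(603,684),(11,572)],(180,85),3),.1,K,R,t); print(W)
o,th,res=fit(M,W); print("ext",o,th,res)
D=bp(cv([(538,493),(455,550),(350,568),(245,548),(153,488),(88,400)],(190,145),8),.1,K,R,t)[:,:2]
A=np.c_[2*D,np.ones(6)]; s=np.linalg.lstsq(A,(D**2).sum(1),rcond=None)[0]; c=s[:2]; print("dial c dots",c,"r",np.sqrt(s[2]+c@c))
sk=bp(cv([(130,285),(537,315),(320,98),(400,497)],(190,145),8),.1045,K,R,t)[:,:2]
A=np.c_[2*sk,np.ones(4)]; s=np.linalg.lstsq(A,(sk**2).sum(1),rcond=None)[0]; c2=s[:2]; print("skirt c",c2,"r",np.sqrt(s[2]+c2@c2))
an=lambda v:np.arctan2(v[...,1],v[...,0]); print("dots ang",an(D-c2), np.diff(an(D-c2)))
wl=bp(cv([(268,365),(282,520)],(190,145),8),.1325,K,R,t)[:,:2]; print("line",wl,an(wl[1]-wl[0]),an(wl[1]-c2))
C=np.cos(th);S=np.sin(th);Q=np.array([[C,-S],[S,C]]); print("dial in ext",Q.T@(c2-o))
p,d,P,K,R,t=load("pics/side1.npz")
W=bp(cv([(303,345),(45,135),(352,40),(654,230)],(285,255),5),.1,K,R,t); print(W); print("ext side",fit(M,W))
```

```text
[[ 0.4366 -0.291   0.1   ]
 [ 0.4264 -0.0647  0.1   ]
 [ 0.616  -0.0559  0.1   ]
 [ 0.6256 -0.2828  0.1   ]]
ext [ 0.5244 -0.1331] 0.04422900588575992 [0.0026 0.0026 0.0022 0.0025]
dial c dots [ 0.5099 -0.2489] r 0.035041896350778395
skirt c [ 0.5089 -0.248 ] r 0.025703290127521355
dots ang [ 0.9999  0.6067  0.2035 -0.1848 -0.5703 -0.9509] [-0.3932 -0.4033 -0.3883 -0.3855 -0.3806]
line [[ 0.5113 -0.2489]
 [ 0.5295 -0.2442]] 0.25516653445178905 0.18467501390027866
dial in ext [-0.0205 -0.1141]
[[ 0.4334 -0.2987  0.1   ]
 [ 0.4243 -0.0749  0.1   ]
 [ 0.6088 -0.0579  0.1   ]
 [ 0.6174 -0.2948  0.1   ]]
ext side (array([ 0.5191, -0.1411]), np.float64(0.045561794998623666), array([0.004 , 0.0063, 0.0048, 0.0052]))
```

Request:
servo_tool(
  moves=[
    [100, [3.63, 0.91, 0.9], 0],
    [100, [3.63, 0.91, 0.9], 0],
    [100, [3.63, 0.91, 0.9], 0],
    [100, [3.63, 0.91, 0.9], 0],
    [100, [3.63, 0.91, 0.9], 0],
    [100, [3.63, 0.91, 0.9], 0],
    [100, [3.63, 0.91, 0.9], 0],
    [100, [3.63, 0.91, 0.9], 0],
  ],
)

```text
time_s: 2.47
tool_pos: [0.5008, 0.1425, 0.2631]
ee_rot: [0.0, 0.615, 0.788, 0.0]
ft_force: [0.5, -0.8, 0.4]
grip_width: 1.004
```

Request:
servo_tool(
  moves=[
    [100, [3.63, 0.91, 0.9], 0],
    [100, [3.63, 0.91, 0.9], 0],
    [100, [0, 0, 0], -0.072],
    [100, [0, 0, 0], 0],
  ],
)

```text
time_s: 2.8
tool_pos: [0.5008, 0.2172, 0.2442]
ee_rot: [-0.0, 0.584, 0.812, -0.001]
ft_force: [0.5, -1.2, -0.8]
grip_width: 1.001
```

```bash
python3 snap.py 2 wrist
```

```text
2.8 [0.5008 0.2172 0.2442] [-0.0002  0.5843  0.8116 -0.0011] [ 0.4529 -1.191  -0.7802] 1.0005050751930546 [ 0.7682  0.1392 -0.2527 -0.0001 -1.1811 -2.0161]
```

View pics/wrist2.png

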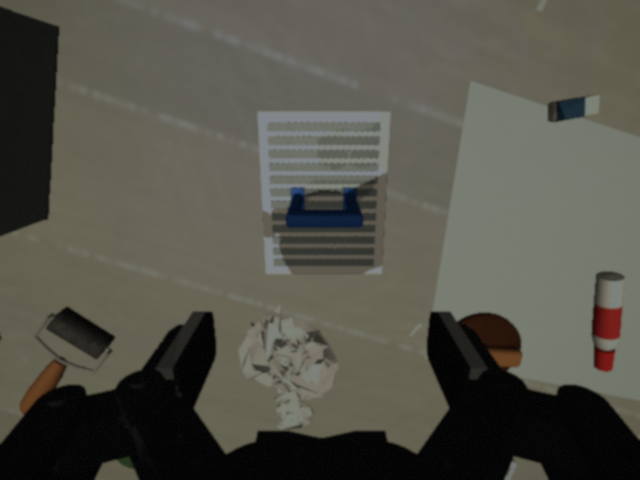

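Run:
```python
from h import *
np.set_printoptions(precision=4,suppress=True)
p,d,P,K,R,t=load("pics/wrist2.npz")
M=[(-.086,-.065),(-.086,.065),(.086,.065),(.086,-.065)]
W=bp([(257.5,111.5),(391,111.5),(382.5,273.5),(266,274.5)],.008,K,R,t);print(fit(M,W),W)
m=(p[...,2].astype(int)>p[...,0].astype(int)+40)&(np.arange(480)[:,None]>203)&(np.arange(480)[:,None]<240)&(abs(np.arange(640)-325)<60)
v,u=np.where(m);print(u.min(),u.max(),v.min(),v.max()); r=cv2.minAreaRect(np.c_[u,v].astype(np.float32));print(r)
q=P[m];q=q[(q[:,2]>.085)];print(len(q),np.median(q,0),q.min(0),q.max(0))
print(bp([r[0]],.092,K,R,t))
# glue, baren etc not needed
```

```text
(array([0.5004, 0.2199]), np.float64(0.3267005934957689), array([0.0005, 0.0007, 0.0008, 0.0001])) [[0.4397 0.1312 0.008 ]
 [0.3987 0.2537 0.008 ]
 [0.5603 0.3086 0.008 ]
 [0.6028 0.1859 0.008 ]]
287 360 215 225
((323.5, 220.0), (10.0, 73.0), 90.0)
725 [0.4997 0.2186 0.0948] [0.4226 0.1889 0.0928] [0.5128 0.2481 0.387 ]
[[0.5004 0.2187 0.092 ]]
```

Request:
servo_tool(
  moves=[
    [100, [0.23, 0.03, 3.7], -0.003],
    [100, [0, 0, 4.0], 0],
    [100, [0, 0, 4.0], 0],
    [100, [0, 0, 3.5], 0],
    [100, [0, 0, 2.0], 0],
    [100, [0, 0, 1.0], 0],
    [60, [0, 0, 0], 0],
    [60, [0, 0, 0], 0],
  ],
  newtons=20,
)

```text
time_s: 3.52
tool_pos: [0.5016, 0.2188, 0.0643]
ee_rot: [0.0, 0.585, 0.811, 0.0]
ft_force: [-1.4, 3.5, 3.6]
grip_width: 0.747
```

Request:
servo_tool(
  moves=[
    [60, [0, 0, 0], 0],
    [60, [0, 0, 0], 0],
    [60, [0, 0, 0], 0],
    [60, [0, 0, 0], 0],
  ],
)

```text
time_s: 3.85
tool_pos: [0.5011, 0.2196, 0.0644]
ee_rot: [0.0, 0.585, 0.811, 0.001]
ft_force: [-1.9, -0.7, 3.7]
grip_width: 0.744
```

```bash
python3 snap.py 3 wrist side
```

```text
3.85 [0.5011 0.2196 0.0644] [0.0002 0.5847 0.8113 0.0008] [-1.9435 -0.6521  3.7152] 0.7436503148327038 [ 0.7714  0.3188 -0.4806  0.0003 -0.7697 -2.0205]
```

View pics/wrist3.png

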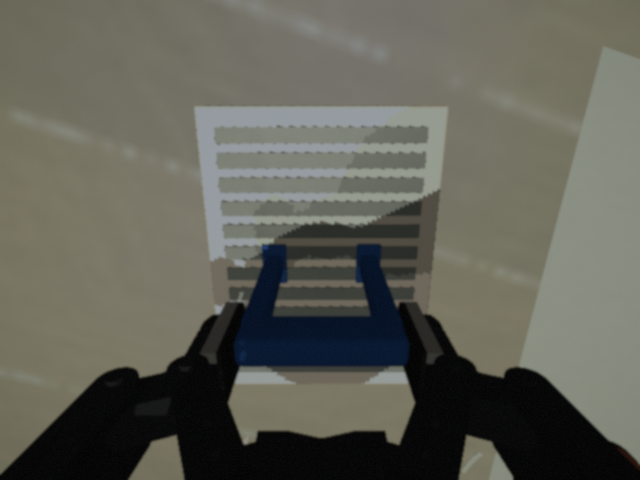

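Request:
servo_tool(
  moves=[
    [60, [0, 0, -0.8], 0],
    [60, [0, 0, -1.5], 0],
    [60, [0, 0, -2.5], 0.05],
    [60, [0, 0, -3.0], 0.1],
    [60, [0, 0, -3.0], 0.1],
    [60, [0, 0, -2.5], 0.033],
    [60, [-1, 0, -1.7], 0],
    [60, [-2, 0.2, -1.0], 0],
  ],
  newtons=25,
)

```text
time_s: 4.62
tool_pos: [0.5045, 0.1908, 0.2263]
ee_rot: [0.0, 0.693, 0.721, 0.002]
ft_force: [0.7, -0.8, -2.7]
grip_width: 0.742
```

Request:
servo_tool(
  moves=[
    [60, [-3, 0.3, 0], 0],
    [60, [-3.5, 0.3, 0], 0],
    [60, [-3.7, 0.3, 0], 0],
    [60, [-3.7, 0.3, 0], 0],
    [60, [-3.7, 0.3, 0], 0],
    [60, [-3.7, 0.3, 0], 0],
    [60, [-3.5, 0.3, 0], 0],
    [60, [-3.0, 0.3, 0], 0],
  ],
)

```text
time_s: 5.28
tool_pos: [0.5381, -0.0895, 0.2237]
ee_rot: [-0.0, 0.693, 0.721, 0.0]
ft_force: [0.6, -0.0, -3.3]
grip_width: 0.744
```

Request:
servo_tool(
  moves=[
    [60, [-2.4, 0.2, 0], 0],
    [60, [-1.4, 0.1, 0], 0],
    [60, [-0.6, 0, 0], 0],
    [60, [0, 0, 0], 0],
    [60, [0, 0, 0], 0],
  ],
)

```text
time_s: 5.7
tool_pos: [0.5431, -0.1311, 0.2233]
ee_rot: [-0.0, 0.693, 0.72, 0.0]
ft_force: [-0.4, -0.3, -2.4]
grip_width: 0.744
```

```bash
python3 snap.py 4 wrist side scene
```

```text
5.7 [ 0.5431 -0.1311  0.2233] [-0.0002  0.6935  0.7205  0.    ] [-0.38   -0.3483 -2.4292] 0.7437082669915778 [ 0.1134  0.1739 -0.2594 -0.0004 -1.1377 -1.6458]
```

View pics/wrist4.png

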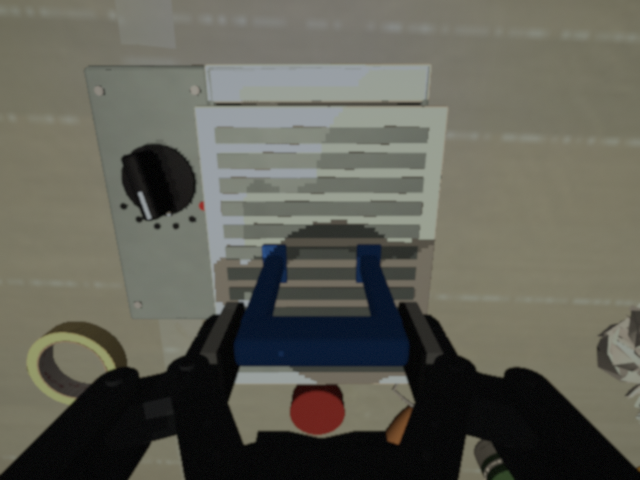

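View pics/side4.png

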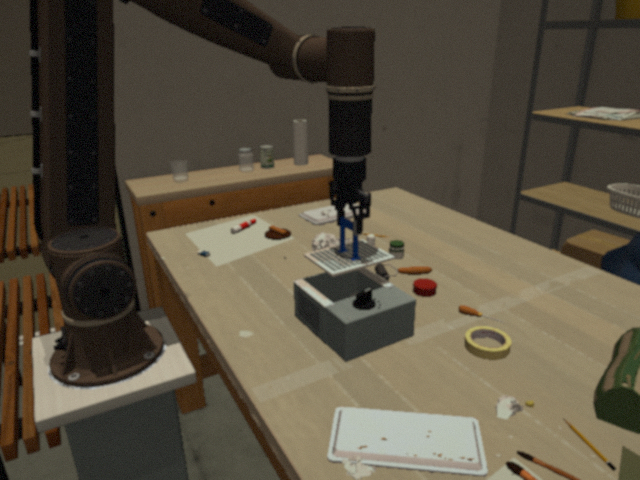

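View pics/scene4.png

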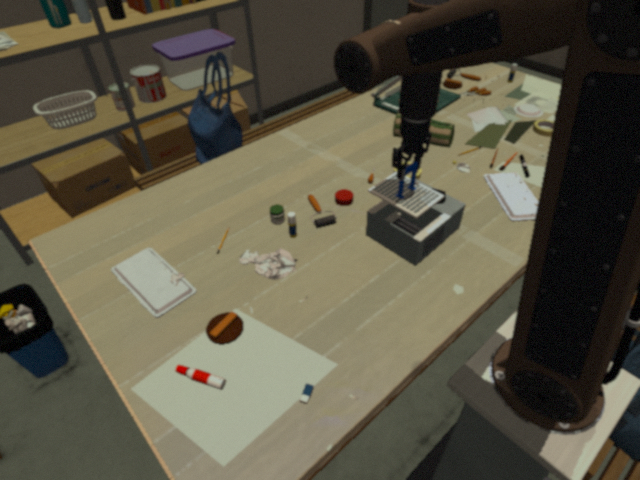

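Run:
```python
from h import *
np.set_printoptions(precision=4,suppress=True)
crop("pics/wrist4.png","pics/w4e.png",70,470,50,130,2)
p,d,P,K,R,t=load("pics/wrist4.npz")
W=bp([(86,66),(206,65),(431,65),(132,319),(427,104),(208,103)],.1,K,R,t);print(W)
print(fit([(-.096,-.156),(-.096,-.075),(-.096,.075),(.096,-.156),(-.072,.075),(-.072,-.075)],W))
print("panel",bp([(195,107),(448,107)],.1669,K,R,t))
```

```text
[[ 0.4368 -0.2896  0.1   ]
 [ 0.4331 -0.211   0.1   ]
 [ 0.4275 -0.0639  0.1   ]
 [ 0.6254 -0.283   0.1   ]
 [ 0.4515 -0.0634  0.1   ]
 [ 0.4565 -0.2111  0.1   ]]
(array([ 0.5257, -0.1328]), np.float64(0.03972050343470699), array([0.003 , 0.0007, 0.0023, 0.0031, 0.0028, 0.0005]))
panel [[ 0.4597 -0.1985  0.1669]
 [ 0.4547 -0.0705  0.1669]]
```

View pics/w4e.png

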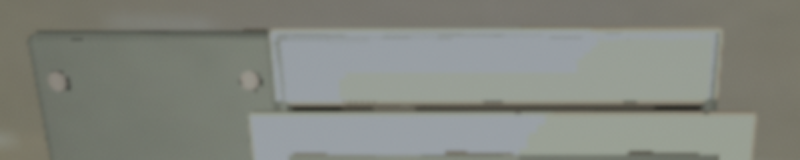

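Request:
servo_tool(
  moves=[
    [60, [-0.2, 0.3, 1.5], 0],
    [60, [0, 0, 2.2], 0],
    [60, [0, 0, 1.5], 0],
    [60, [0, 0, 0.6], 0],
    [60, [0, 0, 0.4], 0],
    [60, [0, 0, 0.4], 0],
    [60, [0, 0, 0], 0],
  ],
)

```text
time_s: 6.43
tool_pos: [0.5446, -0.1324, 0.1601]
ee_rot: [-0.001, 0.693, 0.721, -0.001]
ft_force: [-15.8, 6.1, 21.4]
grip_width: 0.742
```

```bash
python3 snap.py 5 wrist
```

```text
6.4333 [ 0.5446 -0.1324  0.1601] [-0.0006  0.6926  0.7214 -0.0009] [-15.7861   6.118   21.4237] 0.7423151234515459 [ 0.1109  0.2309 -0.3415  0.0003 -1.0006 -1.6411]
```

View pics/wrist5.png

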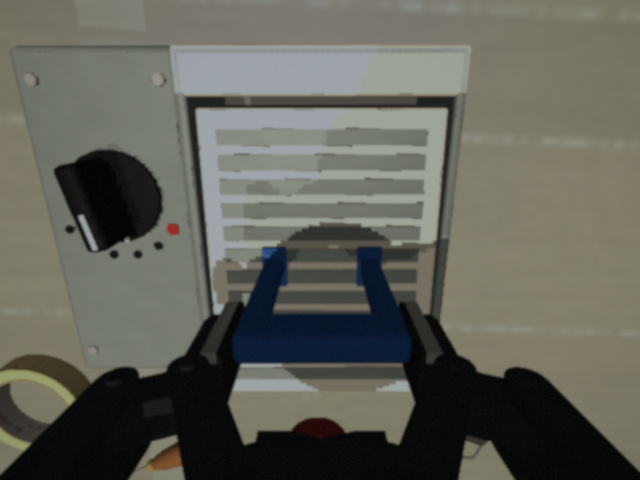

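Request:
servo_tool(
  moves=[
    [60, [0, 0, 0], 0],
    [60, [0, 0, 0.3], 0],
    [60, [0, 0, 0.3], 0],
    [60, [0, 0, 0], 0],
  ],
  newtons=20,
)

```text
time_s: 6.82
tool_pos: [0.5444, -0.1327, 0.1546]
ee_rot: [-0.0, 0.693, 0.721, -0.001]
ft_force: [-18.6, 5.6, 26.2]
grip_width: 0.743
```

```bash
python3 snap.py 6 wrist side
```

```text
6.8167 [ 0.5444 -0.1327  0.1546] [-0.0005  0.6926  0.7213 -0.0009] [-18.5504   5.5544  26.2277] 0.7432485027086475 [ 0.1106  0.2358 -0.349   0.0006 -0.988  -1.641 ]
```

View pics/wrist6.png

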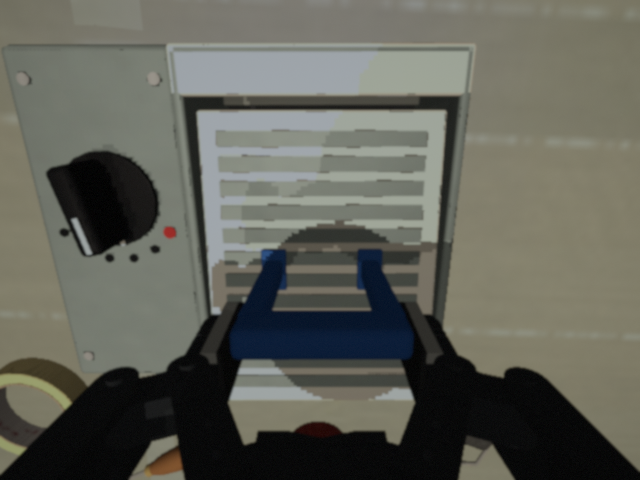

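View pics/side6.png

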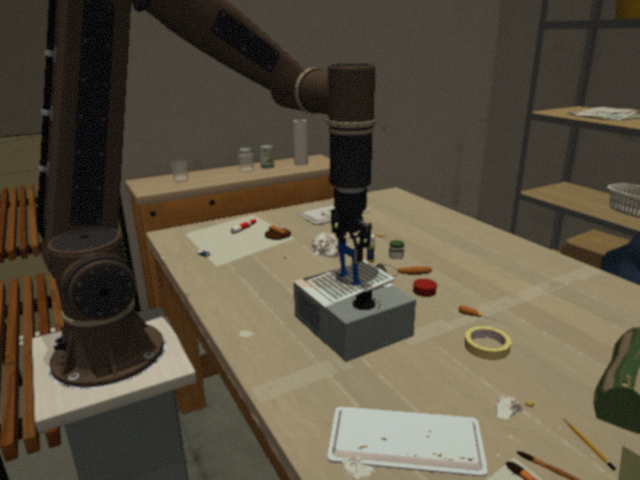

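```bash
cat >> h.py <<'E'
def panel(f):
    """fit panel top plane from wrist; seat frame mm. returns tilt deg, A top edge height"""
    p,d,P,K,R,t=load(f)
    o=np.array([.526,-.1335,.018]);th=.039;c,s=np.cos(th),np.sin(th)
    Q=(P-o)*1e3; X=Q[...,0]*c+Q[...,1]*s;Y=-Q[...,0]*s+Q[...,1]*c;Z=Q[...,2]
    return p,d,X,Y,Z
def tilt(f,v0=108,v1=395,verbose=True):
    p,d,X,Y,Z=panel(f)
    vv,uu=np.mgrid[:480,:640]
    mx=p.max(-1).astype(int);mn=p.min(-1).astype(int)
    m=(d>0.05)&(vv>v0)&(vv<v1)&(uu>205)&(uu<440)&(mn>110)&(mx-mn<40)
    x,z,y=X[m],Z[m],Y[m]
    A=np.c_[x,y,np.ones(len(x))]; w=np.ones(len(x),bool)
    for _ in range(6):
        k=np.linalg.lstsq(A[w],z[w],rcond=None)[0]; r=z-A@k; w=abs(r)<max(2.5,1.5*np.median(abs(r)))
    print("tilt deg",np.degrees(np.arctan(k[0])),"roll",np.degrees(np.arctan(k[1])),"n",w.sum(),len(w),"x",np.percentile(x[w],[.5,99.5]),"z",np.percentile(z[w],[.5,99.5]),"y",np.percentile(y[w],[.5,99.5]))
    m=(p[...,2].astype(int)>p[...,0].astype(int)+40)&(vv>300)&(vv<370)
    print("bar",np.median(X[m]),np.median(Y[m]),np.percentile(Z[m],[50,95]))
E
python3 - <<'E'
from h import *
np.set_printoptions(precision=1,suppress=True)
for k in "456": tilt(f"pics/wrist{k}.npz")
E
```

```text
tilt deg -0.16118121396327198 roll -0.21069888956913865 n 22760 23382 x [-67.8 101. ] z [147.2 150.9] y [-62.2  65.1]
bar 14.710346798894602 1.1890510025904681 [235.6 236.6]
tilt deg 2.36076767603491 roll -0.12233030725313926 n 26237 26574 x [-66.5 102.7] z [83.  92.1] y [-63.4  63.1]
bar 13.506020438875112 0.1200990141752688 [174.5 175.5]
tilt deg 5.343880025705295 roll -0.07942334944882021 n 29447 29528 x [-65.8  99.5] z [76.1 93.2] y [-63.5  62.7]
bar 9.768625375532185 -0.14425406545858754 [171.5 172.5]
```

Lip friction was cancelling the tilting moment, so I'll roll the panel about the lip edge instead, moving toward −x and down together.

Request:
servo_tool(
  moves=[
    [60, [0, -0.4, 0.2], 0],
    [60, [0, -0.35, 0.3], 0],
    [60, [0, -0.35, 0.3], 0],
    [60, [0, -0.3, 0.3], 0],
    [60, [0, 0, 0], 0],
  ],
)

```text
time_s: 7.33
tool_pos: [0.5322, -0.1332, 0.142]
ee_rot: [0.001, 0.693, 0.721, 0.0]
ft_force: [-5.4, 1.0, 8.0]
grip_width: 0.745
```

```bash
python3 snap.py 7 wrist;python3 - <<'E'
from h import *
tilt("pics/wrist7.npz")
E
```

```text
7.3333 [ 0.5322 -0.1332  0.142 ] [0.0005 0.6927 0.7212 0.0003] [-5.3905  0.9803  7.9606] 0.7451350325276095 [ 0.1122  0.2285 -0.3921  0.0005 -0.9492 -1.6431]
tilt deg 16.098955819028735 roll -0.03607253524865962 n 21590 24582 x [-62.917934    76.35166241] z [51.12338851 92.63336291] y [-64.24404863  63.424277  ]
bar -5.103134562486071 -0.07244405715105007 [158.83405853 160.29524615]
```

View pics/wrist7.png

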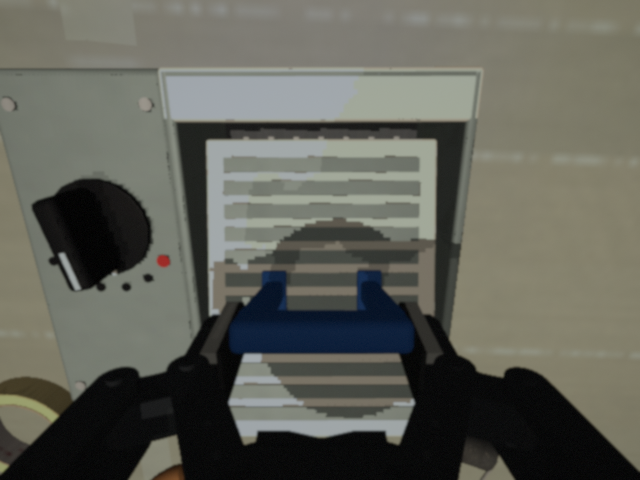

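Request:
servo_tool(
  moves=[
    [60, [0, -0.35, 0.35], 0],
    [60, [0, -0.35, 0.35], 0],
    [60, [0, -0.35, 0.4], 0],
    [60, [0, -0.25, 0.4], 0],
    [60, [0, -0.25, 0.4], 0],
    [60, [0, -0.25, 0.4], 0],
    [60, [0, 0, 0], 0],
  ],
)

```text
time_s: 7.97
tool_pos: [0.5137, -0.1343, 0.1165]
ee_rot: [-0.0, 0.693, 0.721, -0.0]
ft_force: [-0.6, 1.1, 1.3]
grip_width: 0.739
```

```bash
python3 snap.py 8 wrist side;python3 - <<'E'
from h import *
tilt("pics/wrist8.npz")
E
```

```text
7.9667 [ 0.5137 -0.1343  0.1165] [-0.0004  0.6932  0.7207 -0.0004] [-0.636   1.0555  1.2553] 0.7389823796006608 [ 0.1137  0.2309 -0.4578 -0.0003 -0.8832 -1.6455]
tilt deg -12.503480420362804 roll 0.5055033744582599 n 13156 21548 x [-96.46020621 -73.39683274] z [80.27210942 83.60195468] y [-48.25362259  48.22128484]
bar -25.365017083353436 -0.5510798673103727 [131.01242815 133.20898918]
```

View pics/wrist8.png

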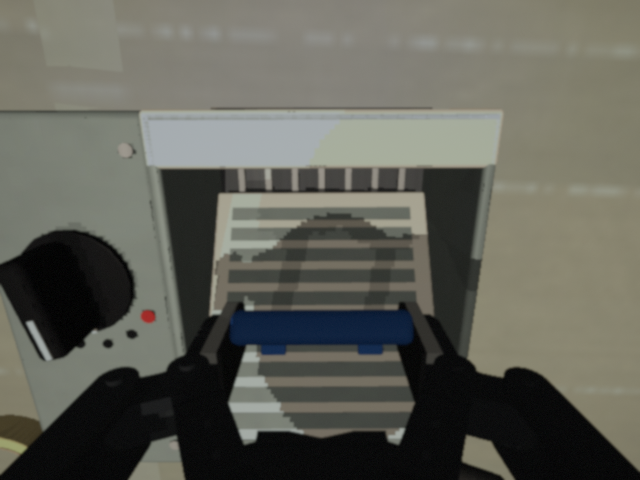

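Refit with the lip excluded from the fit.

Run:
```python
from h import *
tilt("pics/wrist8.npz",v0=190,v1=440)
```

```text
tilt deg 34.235253379876475 roll 0.0420209057612196 n 9178 9299 x [-47.89484368  67.16760547] z [10.60171615 89.33079477] y [-64.77509266  62.83995075]
bar -25.365017083353436 -0.5510798673103727 [131.01242815 133.20898918]
```

View pics/side8.png

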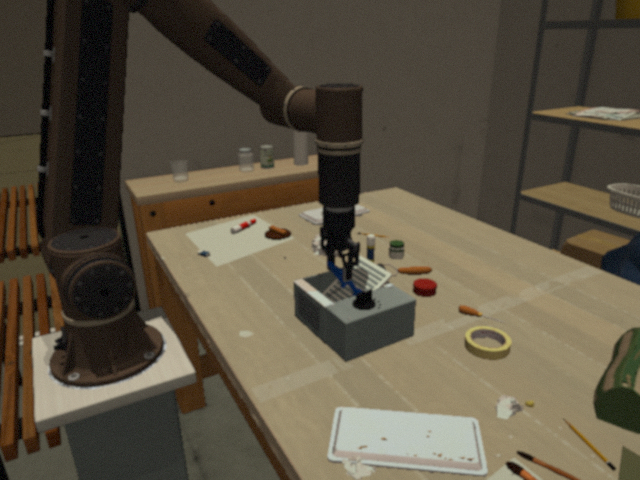

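Request:
servo_tool(
  moves=[
    [60, [0, 0, -0.3], 0],
    [60, [0, -0.5, -0.1], 0],
    [60, [0, -0.8, 0], 0],
    [60, [0, -1.0, 0], 0],
    [60, [0, -0.8, 0], 0],
    [60, [0, -0.6, 0], 0],
    [60, [0, 0, 0], 0],
  ],
  newtons=35,
)

```text
time_s: 8.65
tool_pos: [0.4757, -0.136, 0.1214]
ee_rot: [-0.0, 0.693, 0.721, -0.0]
ft_force: [-0.7, -0.2, -3.3]
grip_width: 0.742
```

```bash
python3 snap.py 9 wrist scene;python3 - <<'E'
from h import *
crop("pics/scene9.png","pics/s9c.png",350,480,150,270,5)
tilt("pics/wrist9.npz",v0=215,v1=440)
E
```

```text
8.65 [ 0.4757 -0.136   0.1214] [-0.0003  0.6934  0.7206 -0.0001] [-0.719  -0.1689 -3.3047] 0.7422483467711098 [ 0.1195  0.1678 -0.5281 -0.0004 -0.8753 -1.6516]
tilt deg 1.2197626830702848 roll -0.07808624295897294 n 7463 10348 x [-88.91406606  18.59497093] z [80.40278465 86.23767142] y [-53.86664537  53.71539245]
bar -63.41195465205034 -0.717195930317782 [135.95665338 138.13013095]
```

View pics/wrist9.png

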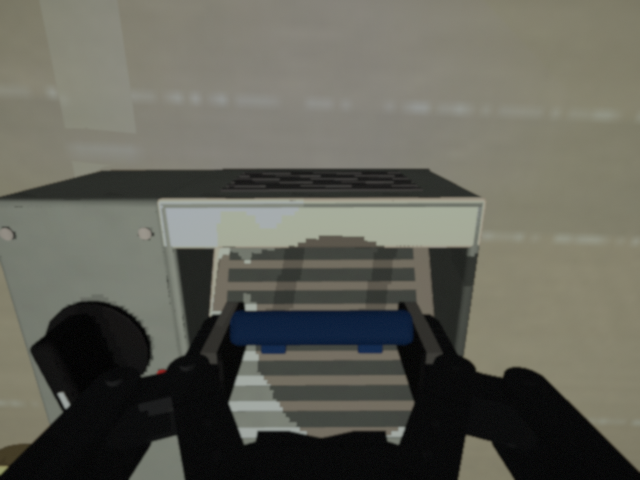

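View pics/s9c.png

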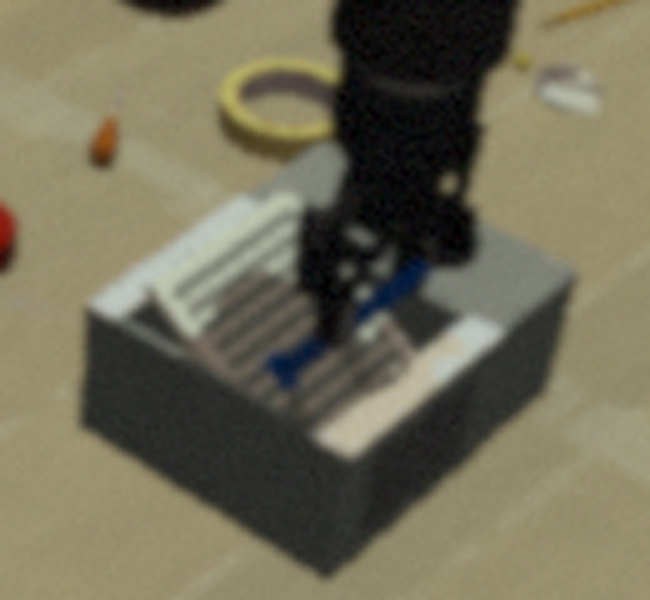

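Request:
servo_tool(
  moves=[
    [60, [0, -0.2, 0.4], 0],
    [60, [0, -0.1, 0.4], 0],
    [60, [0, -0.1, 0.2], 0],
    [60, [0, 0, 0], 0],
  ],
  newtons=20,
)

```text
time_s: 9.08
tool_pos: [0.4751, -0.1359, 0.112]
ee_rot: [0.001, 0.693, 0.721, 0.001]
ft_force: [-0.2, 1.3, 5.9]
grip_width: 0.737
```

```bash
python3 snap.py 10 wrist;python3 - <<'E'
from h import *
tilt("pics/wrist10.npz",v0=265,v1=440)
E
```

```text
9.0833 [ 0.4751 -0.1359  0.112 ] [0.0011 0.693  0.7209 0.0008] [-0.1904  1.2998  5.9061] 0.7373297209400554 [ 0.1205  0.1768 -0.5436  0.0008 -0.8478 -1.6523]
tilt deg 33.666315129188526 roll -0.15387934372253728 n 3696 3813 x [-46.13833569  29.15516808] z [34.32574239 85.1455066 ] y [-64.88656706  42.40850743]
bar -64.08998253422568 -0.6334736376100469 [126.67989399 128.76795805]
```

View pics/wrist10.png

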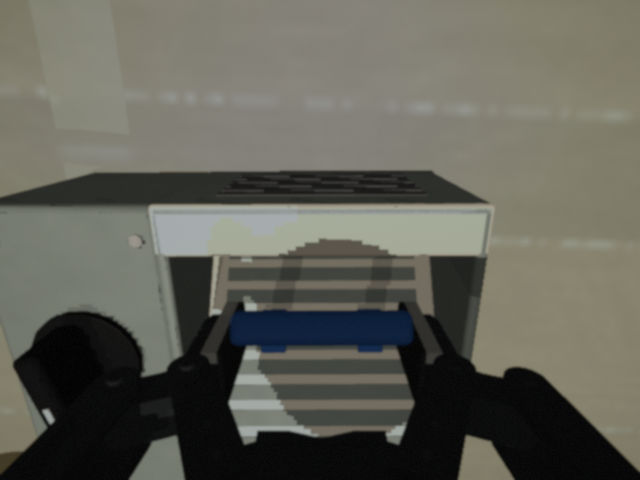

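Request:
servo_tool(
  moves=[
    [60, [0, 0.3, 0.05], 0],
    [60, [0, 0.3, 0.1], 0],
    [60, [0, 0.3, 0.1], 0],
    [60, [0, 0.3, 0.1], 0],
    [60, [0, 0.3, 0.12], 0],
    [60, [0, 0.3, 0.15], 0],
    [60, [0, 0, 0], 0],
  ],
)

```text
time_s: 9.72
tool_pos: [0.493, -0.1353, 0.1054]
ee_rot: [0.001, 0.693, 0.721, 0.0]
ft_force: [1.0, 0.6, 5.2]
grip_width: 0.737
```

```bash
python3 snap.py 11 wrist scene;python3 - <<'E'
from h import *
crop("pics/scene11.png","pics/s11c.png",350,480,150,270,5)
tilt("pics/wrist11.npz",v0=265,v1=440)
E
```

```text
9.7167 [ 0.493  -0.1353  0.1054] [0.0007 0.693  0.721  0.0003] [1.0316 0.6262 5.1591] 0.7373196553866088 [ 0.1172  0.2126 -0.5149  0.0009 -0.8419 -1.649 ]
tilt deg 24.721647880502434 roll -0.04745519054064513 n 4587 4707 x [-31.72842298  52.99925462] z [33.25013835 72.95549982] y [-64.85216045  45.31159105]
bar -45.84110030371905 -0.5788433518506135 [121.97431504 123.73808791]
```

View pics/wrist11.png

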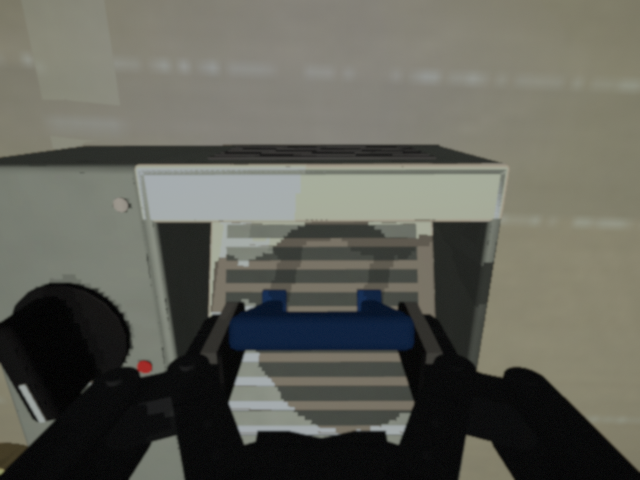

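View pics/s11c.png

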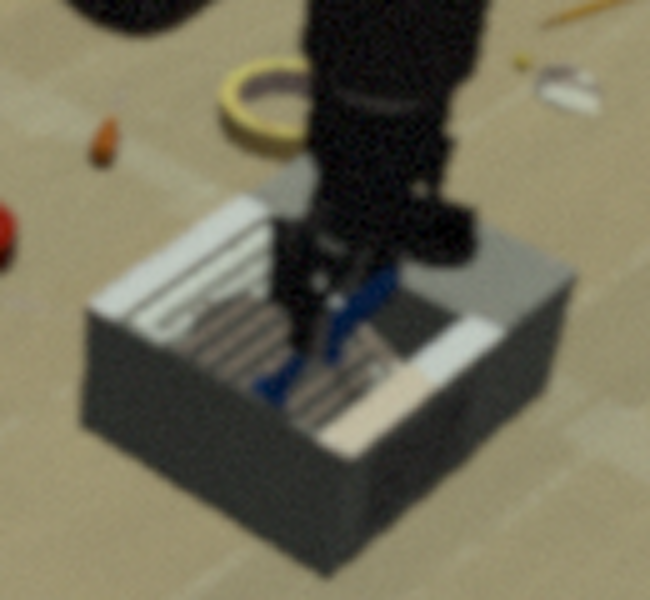

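Request:
servo_tool(
  moves=[
    [60, [0, 0.25, 0.13], 0],
    [60, [0, 0.3, 0.15], 0],
    [60, [0, 0.3, 0.16], 0],
    [60, [0, 0.3, 0.18], 0],
    [60, [0, 0.3, 0.2], 0],
    [60, [0, 0.3, 0.2], 0],
    [60, [0, 0, 0], 0],
  ],
)

```text
time_s: 10.4
tool_pos: [0.5107, -0.1346, 0.0953]
ee_rot: [0.001, 0.693, 0.721, 0.001]
ft_force: [2.6, 1.4, 5.3]
grip_width: 0.744
```

```bash
python3 snap.py 12 wrist scene;python3 - <<'E'
from h import *
crop("pics/scene12.png","pics/s12c.png",350,480,150,270,5)
tilt("pics/wrist12.npz",v0=265,v1=440)
E
```

```text
10.4 [ 0.5107 -0.1346  0.0953] [0.0009 0.693  0.7209 0.0006] [2.58   1.3939 5.2982] 0.7436277516082308 [ 0.1144  0.2506 -0.4909  0.0009 -0.8272 -1.6463]
tilt deg 15.083846947567197 roll -0.06474163332249286 n 4085 4119 x [-15.76648698  74.31304709] z [26.9374235  51.86792703] y [-64.80326035  50.27852682]
bar -27.064754497101273 -0.6954284974154584 [113.88479458 115.26387365]
```

View pics/s12c.png

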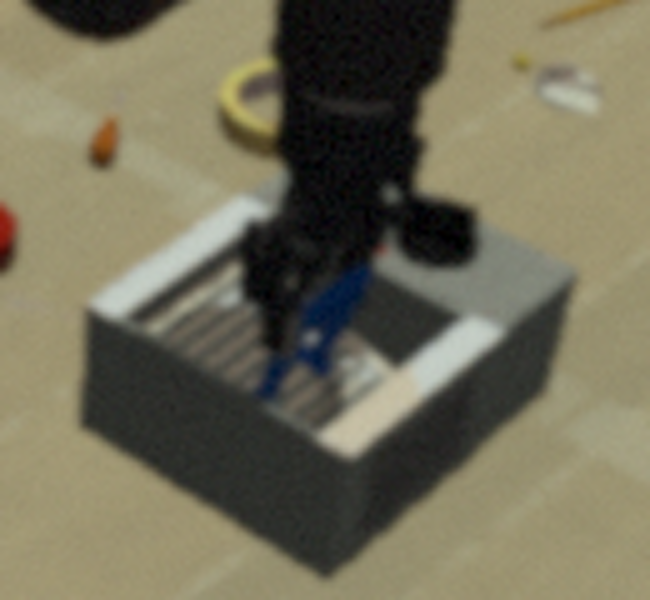

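Request:
servo_tool(
  moves=[
    [60, [0, 0.3, 0.22], 0],
    [60, [0, 0.3, 0.22], 0],
    [60, [0, 0.3, 0.23], 0],
    [60, [0, 0.3, 0.25], 0],
    [60, [0, 0.3, 0.27], 0],
    [60, [0, 0.3, 0.28], 0],
    [60, [0, 0.3, 0.28], 0],
    [60, [0, 0, 0], 0],
  ],
)

```text
time_s: 11.17
tool_pos: [0.5316, -0.1337, 0.0775]
ee_rot: [0.001, 0.693, 0.721, 0.001]
ft_force: [3.3, 1.3, 4.9]
grip_width: 0.741
```

```bash
python3 snap.py 13 wrist scene;python3 - <<'E'
from h import *
tilt("pics/wrist13.npz",v0=190,v1=440)
E
```

```text
11.1667 [ 0.5316 -0.1337  0.0775] [0.0008 0.693  0.7209 0.0006] [3.3263 1.2567 4.9211] 0.7414116454003681 [ 0.1114  0.3028 -0.466   0.0007 -0.8    -1.6431]
tilt deg 2.38824961529815 roll -0.1266755222020691 n 15505 15554 x [-38.65013529  74.82603958] z [ 9.01276383 16.36934286] y [-64.12715662  62.79725179]
bar -7.3890122037411885 -0.5031451730281287 [97.66413162 99.33372825]
```

View pics/wrist13.png

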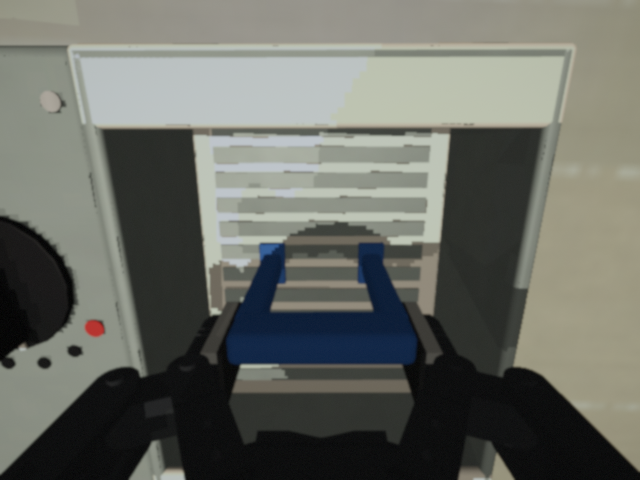

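Request:
servo_tool(
  moves=[
    [60, [0, 0.25, 0.25], 0],
    [60, [0, 0.25, 0.2], 0],
    [60, [0, 0.2, 0.05], 0],
    [60, [0, 0, 0], 0],
    [90, [0, 0, 0], 0],
    [90, [0, 0, 0], 0],
    [90, [0, 0, 0], 0],
  ],
)

```text
time_s: 11.85
tool_pos: [0.536, -0.1336, 0.0718]
ee_rot: [-0.001, 0.693, 0.721, -0.0]
ft_force: [-0.5, 0.2, 0.2]
grip_width: 0.895
```

```bash
python3 snap.py 14 wrist;python3 - <<'E'
from h import *
tilt("pics/wrist14.npz",v0=190,v1=440)
E
```

```text
11.85 [ 0.536  -0.1336  0.0718] [-0.0006  0.6934  0.7206 -0.0005] [-0.4719  0.17    0.2479] 0.8952002011522513 [ 0.1101  0.318  -0.4589 -0.0004 -0.7953 -1.6422]
tilt deg -0.33371369729449596 roll -0.13752951610728142 n 15442 15477 x [-35.2391428   76.44448715] z [ 6.59565248 10.3313463 ] y [-62.14360281  62.62247318]
bar -4.094161170837968 -0.5696221484995037 [93.59324481 95.62658663]
```

View pics/wrist14.png

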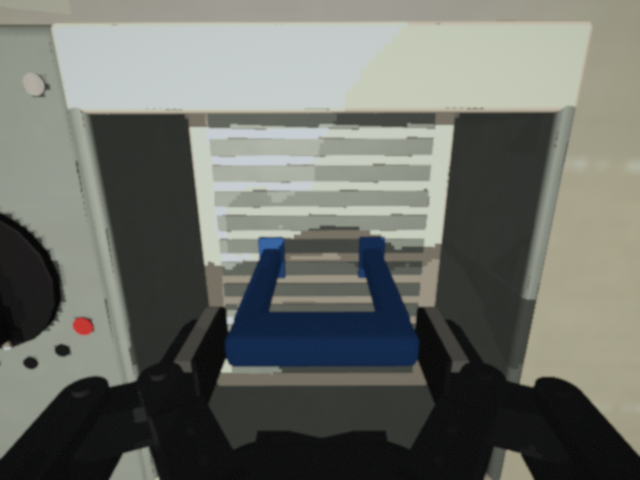

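Request:
servo_tool(
  moves=[
    [90, [0, 0, -1.5], 0],
    [90, [0, 0, -3], 0],
    [90, [0, 0, -4], 0],
    [90, [0, 0, -4], 0],
    [90, [-2.5, -0.8, -2.5], 0],
    [90, [-3.0, -0.8, -2], 0],
    [90, [-1.5, -0.8, -1], 0],
    [90, [0, 0, 0], 0],
  ],
)

```text
time_s: 12.57
tool_pos: [0.5155, -0.2069, 0.2551]
ee_rot: [0.002, 0.694, 0.72, 0.001]
ft_force: [-0.4, -0.2, -0.3]
grip_width: 0.906
```

```bash
python3 snap.py 15 wrist
```

```text
12.5667 [ 0.5155 -0.2069  0.2551] [0.0016 0.6939 0.72   0.0009] [-0.4027 -0.1874 -0.3083] 0.9059149758690048 [-0.0285  0.1449 -0.221   0.0008 -1.2013 -1.5057]
```

View pics/wrist15.png

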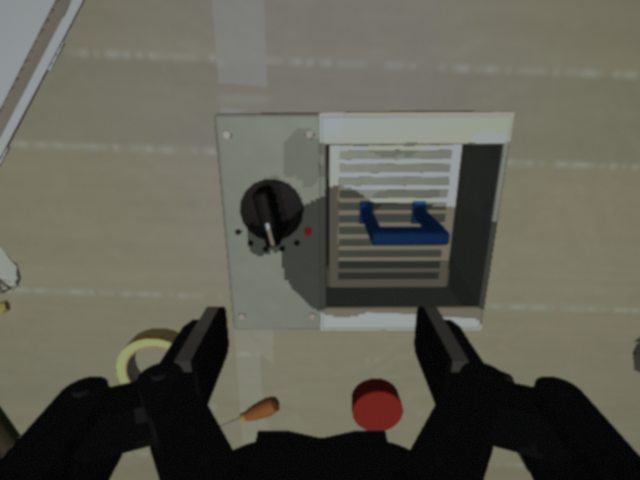

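Run:
```python
from h import *
crop("pics/wrist15.png","pics/w15d.png",225,325,165,265,6)
tilt("pics/wrist15.npz",v0=145,v1=290)
p,d,X,Y,Z=panel("pics/wrist15.npz")
vv,uu=np.mgrid[:480,:640]
for v in (150,160,170,262,270,275,280,284,286,288,290,292): print(v,[(round(float(X[v,u])),round(float(Z[v,u]))) for u in (345,390,440)])
```

```text
tilt deg 1.6490874268938245 roll -26.1969472996908 n 5535 8745 x [-71.65723356  50.86307734] z [ 6.24275352 83.70212462] y [-151.02207317   43.7782348 ]
  return _methods._mean(a, axis=axis, dtype=dtype,
  ret = ret.dtype.type(ret / rcount)
Traceback (most recent call last):
  File "h.py", line 36, in tilt
    print("bar",np.median(X[m]),np.median(Y[m]),np.percentile(Z[m],[50,95]))
                                                ~~~~~~~~~~~~~^^^^^^^^^^^^^^
IndexError: index -1 is out of bounds for axis 0 with size 0
```

View pics/w15d.png

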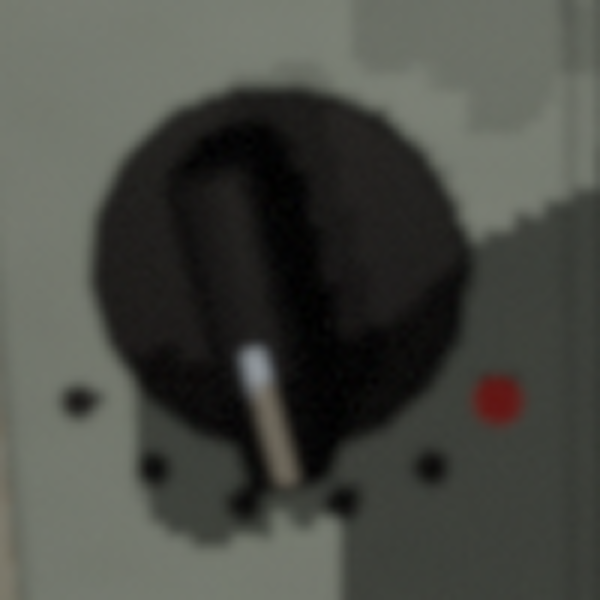

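Run:
```python
from h import *
np.set_printoptions(precision=4,suppress=True)
cv=lambda q,o,s:[((x+.5)/s-.5+o[0],(y+.5)/s-.5+o[1]) for x,y in q]
p,d,X,Y,Z=panel("pics/wrist15.npz")
for v in (150,160,262,275,284,287,290,293): print(v,[(round(float(X[v,u])),round(float(Z[v,u]))) for u in (345,390,440)])
p,d,P,K,R,t=load("pics/wrist15.npz")
an=lambda v:np.arctan2(v[...,1],v[...,0])
def circ(D):
    A=np.c_[2*D,np.ones(len(D))]; s=np.linalg.lstsq(A,(D**2).sum(1),rcond=None)[0]; return s[:2],np.sqrt(s[2]+s[:2]@s[:2])
D=bp(cv([(498,400),(431,467),(342,500),(243,502),(152,468),(78,402)],(225,165),6),.1,K,R,t)[:,:2]
print(circ(D)); sk=bp(cv([(95,262),(469,262),(280,85),(120,345),(445,345),(420,145),(150,140)],(225,165),6),.1045,K,R,t)[:,:2]
c,r=circ(sk);print(c,r);print(an(D-c))
wl=bp(cv([(253,348),(287,487)],(225,165),6),.1325,K,R,t)[:,:2];print(wl,an(wl[1]-wl[0]),an(wl[1]-c))
print("bar far corner end",bp(cv([(205,160)],(225,165),6),.1325,K,R,t)[:,:2])
m=(Z>108)&(Z<120)&(X>-60)&(X<20)&(Y<-80)&(Y>-150); print(m.sum(),P[m].mean(0)); q=P[m][:,:2]; print(cv2.minAreaRect((q*1000).astype(np.float32)))
```

```text
150 [(-62, 8), (-62, 9), (-61, 9)]
160 [(-52, 8), (-52, 9), (-52, 8)]
262 [(57, 9), (57, 9), (57, 7)]
275 [(72, 10), (72, 9), (72, 8)]
284 [(83, 9), (83, 8), (83, 8)]
287 [(89, 4), (89, 5), (89, 4)]
290 [(89, 11), (89, 11), (87, 14)]
293 [(89, 18), (89, 18), (89, 19)]
(array([ 0.5091, -0.2488]), np.float64(0.03561389921318022))
[ 0.5086 -0.248 ] 0.02501729322607866
[ 0.9983  0.6048  0.2175 -0.1777 -0.5554 -0.9377]
[[ 0.5116 -0.2481]
 [ 0.5298 -0.2439]] 0.22258946330413373 0.18842176636752486
bar far corner end [[ 0.4882 -0.2536]]
937 [ 0.508  -0.248   0.1318]
((509.3914489746094, -248.38299560546875), (44.03201675415039, 12.292354583740234), 13.53630542755127)
```

Request:
servo_tool(
  moves=[
    [45, [0, 0, 0.5], -0.09],
    [45, [0, 0, 0.5], -0.09],
    [45, [-1.3, -0.5, 2.5], 0],
    [45, [-1.6, -0.6, 2.5], 0],
    [45, [-1.0, -0.44, 2.0], 0],
    [45, [0, 0, 1.0], 0],
    [45, [0, 0, 0], 0],
  ],
)

```text
time_s: 13.2
tool_pos: [0.5071, -0.2452, 0.1589]
ee_rot: [-0.003, 0.626, 0.78, -0.001]
ft_force: [-0.2, 0.4, 0.4]
grip_width: 0.451
```

```bash
python3 snap.py 16 wrist
```

```text
13.2 [ 0.5071 -0.2452  0.1589] [-0.0028  0.6261  0.7797 -0.0013] [-0.2012  0.4129  0.3591] 0.45129579550918714 [-0.1035  0.2389 -0.3332 -0.001  -1.0049 -1.2492]
```

View pics/wrist16.png

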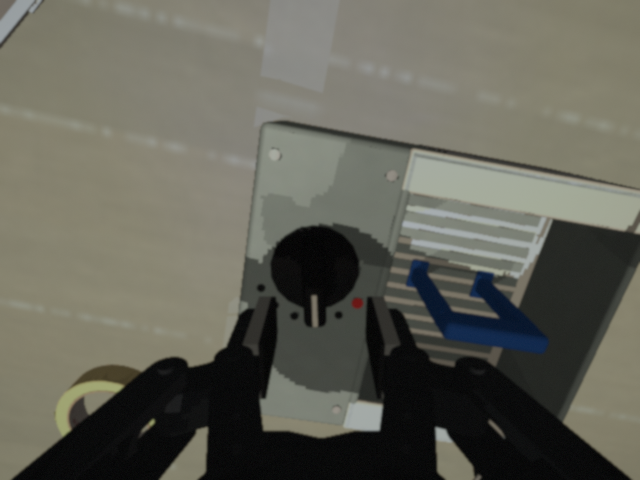

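Request:
servo_tool(
  moves=[
    [45, [-0.3, 0.1, 1.5], 0],
    [45, [0, 0, 1.8], 0],
    [45, [0, 0, 1.2], 0],
    [45, [0, 0, 0.5], 0],
    [45, [0, 0, 0], 0],
  ],
)

```text
time_s: 13.67
tool_pos: [0.5109, -0.2479, 0.1123]
ee_rot: [-0.0, 0.625, 0.78, -0.0]
ft_force: [-0.9, -0.3, -0.6]
grip_width: 0.446
```

```bash
python3 snap.py 17 wrist
```

```text
13.6667 [ 0.5109 -0.2479  0.1123] [-0.0003  0.6254  0.7803 -0.0002] [-0.9473 -0.2885 -0.6113] 0.44625852370017144 [-0.1072  0.2911 -0.3834  0.     -0.897  -1.2439]
```

View pics/wrist17.png

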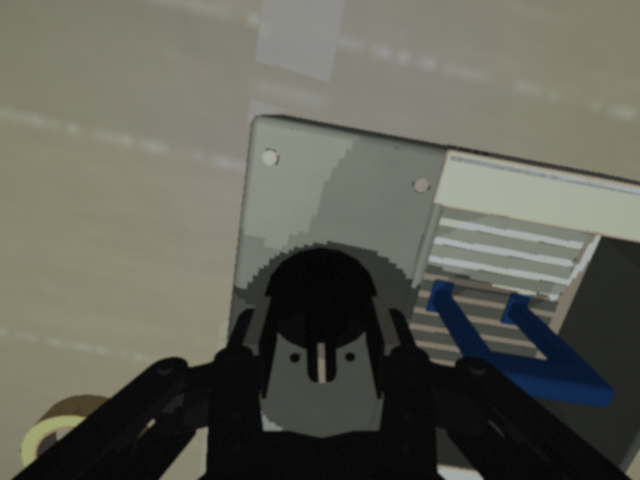

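Request:
servo_tool(
  moves=[
    [45, [0, -0.2, 0.3], 0],
    [5, [0, 0, 0], 0],
    [5, [0, 0, 0], 0],
    [5, [0, 0, 0], 0],
    [5, [0, 0, 0], 0],
    [5, [0, 0, 0], 0],
  ],
  newtons=30,
)

```text
time_s: 14.22
tool_pos: [0.509, -0.2488, 0.1102]
ee_rot: [0.0, 0.626, 0.78, 0.0]
ft_force: [-1.1, 4.1, 6.5]
grip_width: 0.131
```

Request:
servo_tool(
  moves=[
    [5, [0, 0, 0], 0.1],
    [5, [0, 0, 0], 0.1],
    [5, [0, 0, 0], 0.1],
    [5, [0, 0, 0], 0.1],
    [5, [0, 0, 0], 0.1],
    [5, [0, 0, 0], 0.1],
    [5, [0, 0, 0], 0.1],
    [5, [0, 0, 0], 0.1],
  ],
)

```text
time_s: 14.88
tool_pos: [0.5092, -0.248, 0.1102]
ee_rot: [-0.0, 0.881, 0.473, 0.001]
ft_force: [-1.6, 9.3, 7.9]
grip_width: 0.133
```

Request:
servo_tool(
  moves=[
    [5, [0, 0, 0], 0.02],
    [5, [0, 0, 0], 0],
  ],
)

```text
time_s: 15.05
tool_pos: [0.5092, -0.248, 0.1102]
ee_rot: [-0.0, 0.885, 0.465, 0.001]
ft_force: [-1.1, 9.6, 7.1]
grip_width: 0.133
```

```bash
python3 snap.py 18 wrist
```

```text
15.05 [ 0.5092 -0.248   0.1102] [-0.0002  0.8851  0.4655  0.0008] [-1.14    9.6475  7.0749] 0.1328839055119958 [-0.1085  0.2905 -0.3894 -0.0014 -0.8898 -2.0639]
```

View pics/wrist18.png

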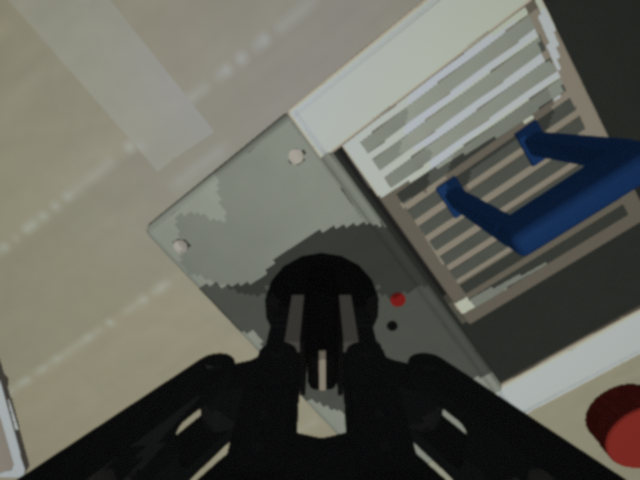

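Request:
servo_tool(
  moves=[
    [40, [0, 0, 0], 0],
    [40, [0, 0, 0], 0],
    [40, [0, 0, 0], 0],
    [40, [0, 0, -0.8], 0],
    [40, [0, 0, -2], 0],
    [40, [0, 0, -3.5], 0],
    [40, [0, 0, -4], 0],
    [40, [0, 0, -3], 0],
  ],
)

```text
time_s: 15.77
tool_pos: [0.509, -0.2496, 0.246]
ee_rot: [0.001, 0.885, 0.466, 0.0]
ft_force: [0.8, -0.1, -0.0]
grip_width: 0.402
```

Request:
servo_tool(
  moves=[
    [60, [1, -1, -2], -0.1],
    [60, [2, -1, -1], -0.12],
    [60, [2, 0, 0], -0.12],
    [60, [1, 0, 0], -0.12],
    [60, [0, 0, 0], -0.1],
    [60, [0, 0, 0], 0],
    [60, [0, 0, 0], 0],
  ],
)

```text
time_s: 16.35
tool_pos: [0.517, -0.1846, 0.2728]
ee_rot: [0.0, 0.723, 0.691, 0.0]
ft_force: [0.2, -0.2, -0.4]
grip_width: 0.602
```

```bash
python3 snap.py 19 wrist scene side
python3 - <<'E'
from h import *
crop("pics/scene19.png","pics/s19c.png",210,480,160,350,2.9)
E
```

```text
16.35 [ 0.517  -0.1846  0.2728] [0.0002 0.7226 0.6913 0.0001] [ 0.2412 -0.1747 -0.4432] 0.602401282641673 [ 0.014   0.1257 -0.2028  0.0002 -1.242  -1.6292]
```

View pics/wrist19.png

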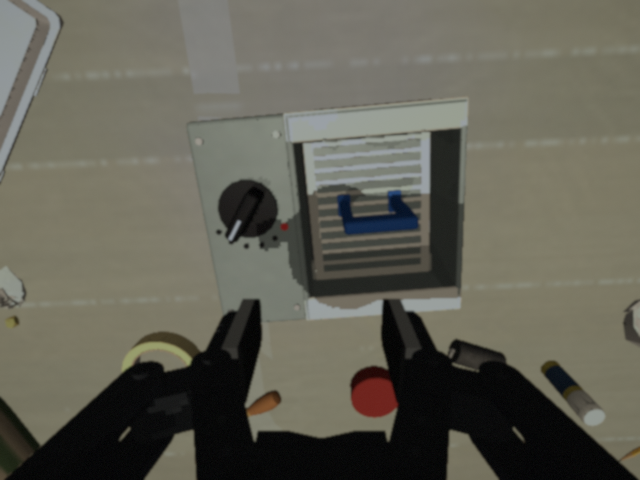

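View pics/s19c.png

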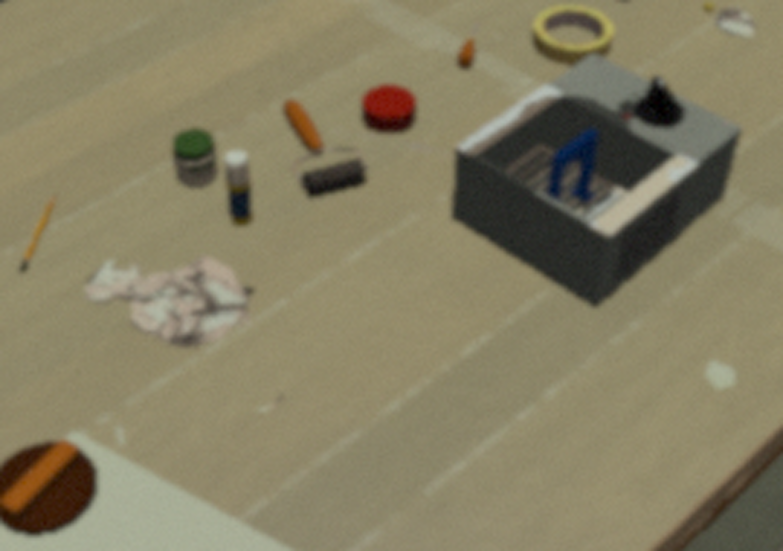

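Run:
```python
from h import *
crop("pics/wrist19.png","pics/w19d.png",200,300,165,265,6)
p,d,X,Y,Z=panel("pics/wrist19.npz")
for v in (140,150,160,255,265,270,273): print(v,[(round(float(X[v,u])),round(float(Z[v,u]))) for u in (325,375,420)])
m=(Z>108)&(Z<120)&(X>-60)&(X<20)&(Y<-80)&(Y>-150); P=load("pics/wrist19.npz")[2]
print(cv2.minAreaRect((P[m][:,:2]*1000).astype(np.float32)))
```

```text
140 [(-68, 8), (-63, 8), (-60, 10)]
150 [(-58, 8), (-54, 11), (-49, 6)]
160 [(-48, 9), (-44, 9), (-40, 8)]
255 [(57, 9), (61, 10), (66, 8)]
265 [(69, 8), (74, 8), (79, 8)]
270 [(75, 10), (80, 8), (85, 7)]
273 [(80, 8), (84, 9), (89, 8)]
((509.236572265625, -248.1333465576172), (12.055188179016113, 43.578208923339844), 58.07325744628906)
```

View pics/w19d.png

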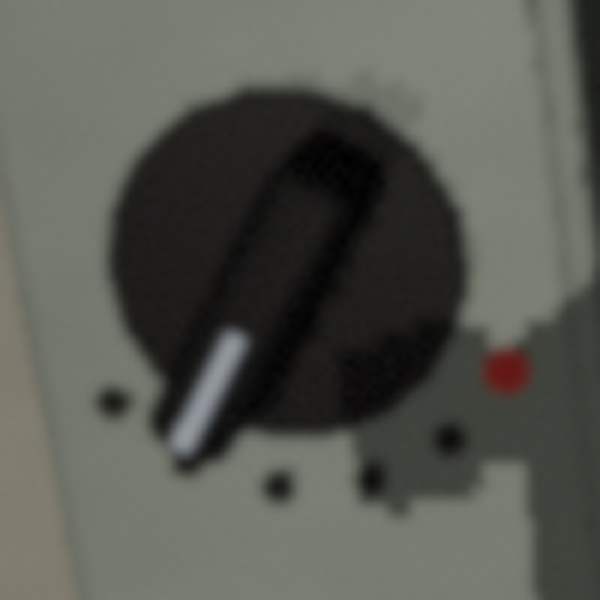

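```bash
python3 -c "
from cell import env; print(env.job_done())"
```

```text
the job is handed in; nothing more can be done
None
```

The filter panel is back in the extractor, lying flat below both lips, and the fan dial is at position 4. I handed the job in at about 16.5 s of the 51 s allowed.

- **Filter:** I gripped the handle by its ends and tilted the panel to about 34° by rolling it over the far lip's edge. The near end then went under the near lip onto its ledge, and I swung the far end down and let go. The last depth check puts its top face 8–9 mm above the ledges from end to end, which is flat for an 8 mm panel. Its far edge is at about x = +85 mm, so it rests on the far ledge under the lip.
- **Dial:** It started at position 2, and I turned it two clicks clockwise. The pointer reads −0.56 rad against −0.555 rad measured for the fourth dot. In the last picture the pointer covers dot 4, with dots 1–3 between it and the red mark.
- **Bystanders and arm:** The glue stick, red tin and baren look unmoved in the pictures; I didn't measure their positions again. The arm is clear of everything.

**Checks that disagreed:** The side camera put the extractor 5–8 mm from where the other two cameras did, so I didn't use it for positions. My first attempt to tilt the panel only pressed down: it reached about 26 N, the handle slipped about 5 mm in the fingers, and the panel tilted only 5°. I then changed to the rolling motion.

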